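# Slide the petri dishes down to the tray's back stop

## Robot

A 6-joint arm with a two-finger parallel gripper is mounted at the origin on a cart in front of the work surface, level with it; the furniture and walls round the work are solid. World frame = base frame: x ahead of the robot, y to its left, z up, the work surface at z = 0. Lengths are in mm, angles in rad, forces in N, time in s.
With the tool pointing down it reaches from about 325 to 875 mm from the base axis. Payload 4.4 kg.
Tool frame: the origin (TCP) lies on the centre line of the jaws, within the pads' length; the fingertips stand ahead of it and the grasp point (between the pads) lies 6 mm ahead of it (ctrl.tcp_to_tips is the z of the fingertips in the tool frame, in mm); z points along the fingers, y is the direction in which the jaws open and shut (so a half turn about z gives the same grasp; the last joint's range is limited). The gripper opens to 85 mm and grips with 20 to 120 N. Pads are 22 mm wide; open, the fingers measure 114 mm over their backs; the gripper's body (76 mm by 85 mm) begins 54 mm behind the grasp point. The pads swing forward as they close: fully open they stand 13 mm farther back than shut.
Start: joints at [-1.28, 0.207, 1.542, -0, 1.393, -0.15], TCP at [245.32, -520.044, 256.282] pointing down, gripper open.
Joint ranges: [-2.73, 2.73], [-0.86, 2.22], [0.23, 2.46], [-1.11, 4.25], [0.08, 2.63], [-2.82, 2.82]. Speed limits (rad/s): [2.79, 2.79, 3.14, 3.14, 3.14, 3.14].

## Interface

Orientations are given as a 3x3 rotation matrix whose columns are the frame's x, y, z axes.
In Python, from plant import ctrl, sensors, optics gives the robot as it stands. Calls block until the motion is done:
- ctrl.move_ptp(position, orientation): joint-space move of the TCP to a pose.
- ctrl.move_l(position, rot=None, vel=150, threshold=None): straight line of the TCP; rot=None keeps the orientation; vel is the mean speed in mm/s. With threshold (N) it stops when the force on the tool has changed by that much, and returns True; else False.
- ctrl.set_joints(angles): joint-space move.
- ctrl.gripper_to(opening, force=None): finger opening in mm; force is the grip in N (None keeps the last); returns when the fingers have stopped.
- ctrl.hold(seconds).
- ctrl.solve_ik(position, orientation): joint angles nearest the present ones, or None.
- sensors.read_state(): the state.
- optics.grab_frame(name): name is "side" or "top"; returns (picture, depth): 400x640x3 uint8, red, green, blue; 400x640 float32, mm along the optical axis (not along the pixel's ray), 0 where there is no reading.
- optics.camera_params(name): a dict with "mtx" (3x3 intrinsics, pixels), "k1" (the pictures are not rectified: a ray, as slopes to the right and down, at radius r is drawn at 1 + k1 r^2 times it, then the intrinsics apply), "R" (3x3) and "t" (3): a world point X has camera coordinates R X + t. Camera axes: x right, y down, z forward; pixel columns grow to the right and rows downward; lengths in mm; the calibration is good to about 2 mm. A picture is of the moment at which its call begins. camera_params takes no time and is no camera call.
A pose or a line that the arm cannot do raises ctrl.MotionError and nothing moves.
- ctrl.finish_job(): hands the job in, once; it reports no verdict.
The state is a dict: "t": time; "q": joint angles; "qvel": joint speeds; "tau": joint torques, N m; "eef_pos": TCP position; "eef_rot": TCP orientation; "force": force on the tool from outside, world axes, zero at the start; "wrist_torque": the same for the moment, N m; "grip_width": finger opening in mm.
Only numpy, scipy, OpenCV 4.12 (cv2) and the standard library are available. Lean on these libraries where they do the work, as an engineer would, in place of code of your own. Each camera call takes 0.05 s, during which the arm holds its last target. There are 200 camera calls.

## Task

Take the round lidded petri dish that lies on the bench and set it, right way up, on the sloped metal tray beside the dish already there (the tray's right-hand half is empty). Slide both dishes down the slope until each lies flat against the raised back stop at the low far end, side by side. Set the dish down rather than dropping it, tip neither dish up steeply, and do not knock over the small glass weighing bottle.

Things in the scene. Friction and masses are not known exactly. Their poses are not given: they have to be found in the camera images.
- deck: Fixed sloped stainless tray. Origin: centre of its floor's upper face, 34 mm above the bench. x: downhill, away from the robot, 12 deg slope; y: across, to the left; z: square to the floor. Floor 210 x 250 mm. Back stop 24 mm high, face at x=+105 mm (a dish against it: centre x=+75). Side lips 12 mm at y=+-125; near edge open. Dishes do not slide by themselves; a light push moves them.
- dish_center (a point): Centre (7.5 mm above its underside) of the loose petri dish on the bench: round, flat, clear with lid and beige filling, diameter 60 mm, height 15 mm, about 40 g, z up when right way up. It lies in one of four places shared with a square white weighing boat (62 mm), a weighing bottle and a white stopper. Grip it across its diameter.
- tray_dish_center (a point): Centre (7.5 mm above its underside) of a second, identical petri dish that already lies on the left half of the sloped tray, 40 to 110 mm short of the back stop.
- weigh_bottle_center (a point): Centre (half-way up) of the low glass weighing bottle with lid that stands upright on the bench near the loose dish: 42 mm wide, 58 mm high, z axis up.
There are look-alikes about, which are no part of the job. What is shaped like the part that bears tray_dish_center but orange is not meant. What is shaped like the part that bears dish_center but black is not meant.

How it is judged (in metres and radians):
At the end, for the whole second after the job is handed in: Both petri dishes lie flat on the sloped tray at its low end, each with no more than 12 mm between its rim and the back stop, side by side and at rest; the weighing bottle still stands upright (x of dish_center in the frame of deck between 0.063 and 0.082 m and y of dish_center in the frame of deck between -0.1 and 0.1 m and z of dish_center in the frame of deck between 0 and 0.013 m and angle between the z axis of each of dish_center, tray_dish_center and the z axis of deck, either way round below 0.12 rad and linear speed of each of dish, dish_on_tray below 0.02 m/s and x of tray_dish_center in the frame of deck between 0.063 and 0.082 m and y of tray_dish_center in the frame of deck between -0.1 and 0.1 m and z of tray_dish_center in the frame of deck between 0 and 0.013 m and angle between weigh_bottle_center's own z axis and vertical below 0.3 rad); the robot touches nothing.
It fails at once if a petri dish is dropped (it falls faster than 0.8 m/s while nothing grips it) ((linear speed of dish above 0.8 m/s and contact force between the fingers and dish below 0.05 N) or (linear speed of dish_on_tray above 0.8 m/s and contact force between the fingers and dish_on_tray below 0.05 N)).
It fails at once if a petri dish is tipped by more than about 50 degrees (angle between any of dish_center, tray_dish_center's own z axis and vertical above 0.9 rad).
It fails at once if the weighing bottle is knocked over (angle between weigh_bottle_center's own z axis and vertical above 0.6 rad).
It also fails if it takes over 48 s, if anything falls off the work surface, if the arm or the gripper's body presses on something with over 40 N, if the wrist force passes 120 N, or if a joint passes its speed limit or range.

## Working session

There is one attempt and no reset: what is moved stays moved. The work goes in short steps, each a Python script; the robot and the scene stay as the last script left them, time stands still between calls to the robot, and variables do not carry over. Pictures are saved under pics/ and viewed, about 8 in all and at most 12, crops included, and the job is handed in when it is done.

```bash
ls; mkdir -p pics
cat > h.py <<'E'
import numpy as np, cv2
from plant import ctrl, sensors, optics
def ray(n,u,v):
    p=optics.camera_params(n);K=np.array(p["mtx"]);R=np.array(p["R"]);t=np.array(p["t"])
    s=cv2.undistortPoints(np.array([[[u,v]]],float),K,np.array([p["k1"],0,0,0.]))[0,0]
    # exact inverse of forward radial model (same as OpenCV's k1)
    return -R.T@t, R.T@np.array([s[0],s[1],1.])
def onz(n,u,v,z):
    o,d=ray(n,u,v); return o+d*(z-o[2])/d[2]
def cloud(n,D,us,vs):
    return np.array([(lambda o,d:o+d*D[v,u])(*ray(n,u,v)) for u,v in zip(us,vs)])
def proj(n,X):
    p=optics.camera_params(n)
    return cv2.projectPoints(np.array(X,float).reshape(-1,1,3),cv2.Rodrigues(np.array(p["R"]))[0],np.array(p["t"],float),np.array(p["mtx"]),np.array([p["k1"],0,0,0.]))[0][:,0]
E
python3 - <<'E'
from h import *
for n in("top","side"):
    im,D=optics.grab_frame(n); cv2.imwrite(f"pics/{n}0.png",im[...,::-1]); np.save(n+"0.npy",D)
    p=optics.camera_params(n); print(n,np.round(-np.array(p["R"]).T@p["t"]),np.round(np.array(p["R"]),2).tolist(),p["k1"],p["mtx"][0])
print(ctrl.tcp_to_tips,sensors.read_state())
E
```

```text
pics
top [ 373.    8. 1296.] [[-0.01, -1.0, 0.02], [-0.99, 0.0, -0.13], [0.13, -0.02, -0.99]] -0.023680608244800685 [432.12725722   0.         318.01381644]
side [ 628. -658. 1216.] [[0.99, 0.13, -0.0], [0.11, -0.86, -0.5], [-0.07, 0.5, -0.86]] -0.09512008758742142 [390.28479041   0.         326.33399503]
25.0 {'t': 0.1, 'q': array([-1.28048261e+00,  2.07379681e-01,  1.54280867e+00, -2.35510073e-05,
        1.39350648e+00, -1.50520815e-01]), 'qvel': array([ 0.00022876, -0.00192594, -0.00302794,  0.00160236,  0.00019095,
        0.00012724]), 'tau': array([-5.75048598e-04, -3.84090972e+01, -2.92547572e+01, -2.19013727e-04,
        4.86094505e-03, -7.70644050e-06]), 'eef_pos': array([ 245.13890947, -519.42754862,  255.21748078]), 'eef_rot': array([[ 9.04394199e-01,  4.26697485e-01, -6.23962916e-04],
       [ 4.26697841e-01, -9.04392018e-01,  2.00756374e-03],
       [ 2.92315318e-04, -2.08187263e-03, -9.99997790e-01]]), 'force': array([-0.30502558, -0.52872322, -0.82746397]), 'wrist_torque': array([-0.00753916,  0.06150661, -0.03823936]), 'grip_width': 85.15618110567544}
```

View pics/top0.png

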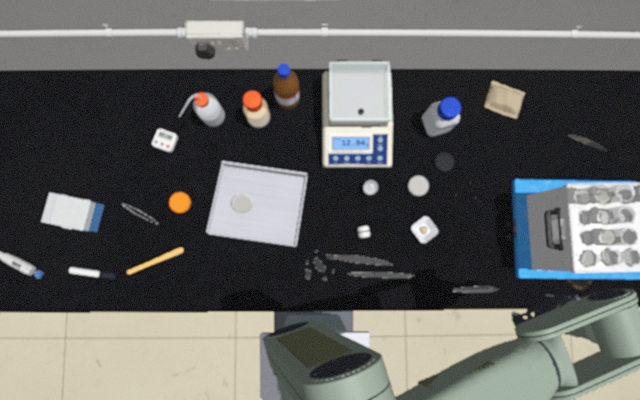

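View pics/side0.png

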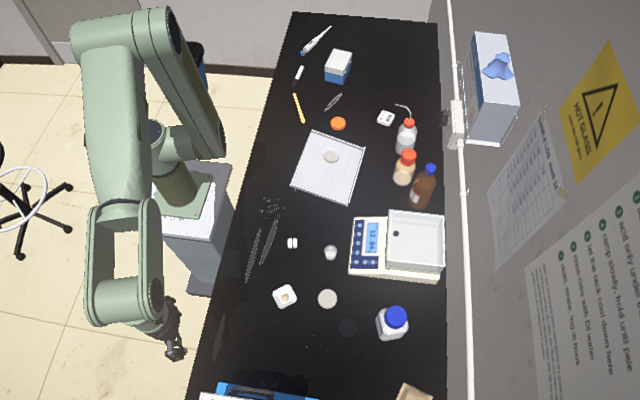

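Candidates for the loose dish:
- Beige disc, top (418,186) / side (327,298). This is my choice.
- Black disc, top (445,161): look-alike.
- Orange disc, top (180,203): look-alike of the tray dish.
- Weighing bottle, top (371,187).
- Boat, top (425,230).

The tray is at top (257,204), with its dish at (242,203).

Run:
```python
from h import *
T=cv2.imread("pics/top0.png");S=cv2.imread("pics/side0.png")
a=cv2.resize(T[140:260,195:315],(480,480),interpolation=2);b=cv2.resize(T[140:250,345:460],(400,383),interpolation=2)
c=cv2.resize(S[120:210,280:375],(380,360),interpolation=2)
o=np.zeros((490,800,3),np.uint8);b=cv2.resize(b,(310,297));o[:480,:480]=a;o[:297,485:795]=b;o[300:480,485:675]=cv2.resize(c,(190,180));cv2.imwrite("pics/crop1.png",o)
D=np.load("top0.npy")
# tray floor plane from depth
us,vs=np.meshgrid(np.arange(262,295,3),np.arange(185,235,3));P=cloud("top",D,us.ravel(),vs.ravel())
ce=P.mean(0);n=np.linalg.svd(P-ce)[2][2];n*=np.sign(n[2]);print("plane",ce,n,"slope",np.degrees(np.arccos(n[2])),"downhill yaw",np.degrees(np.arctan2(n[1],n[0])),"rms",((P-ce)@n).std())
def comps(n,im,lo,hi,roi):
    g=cv2.inRange(cv2.cvtColor(im,cv2.COLOR_BGR2HSV),lo,hi);m=np.zeros_like(g);x0,y0,x1,y1=roi;m[y0:y1,x0:x1]=g[y0:y1,x0:x1]
    for q in cv2.findContours(m,0,1)[0]:
        if cv2.contourArea(q)>40:
            (u,v),r,_=cv2.fitEllipse(q);print(n,"ell",round(u,1),round(v,1),np.round(r,1),"onz15",np.round(onz(n,u,v,15),1),"depth pt",np.round(cloud(n,np.load(n+"0.npy"),[int(u)],[int(v)])[0],1))
comps("top",T,(0,0,90),(180,255,255),(350,150,460,250))
comps("side",S,(0,0,90),(180,255,255),(265,235,345,315))
g=cv2.inRange(cv2.cvtColor(T,cv2.COLOR_BGR2HSV),(0,0,90),(180,255,255));m=np.zeros_like(g);m[150:260,195:320]=g[150:260,195:320]
q=max(cv2.findContours(m,0,1)[0],key=cv2.contourArea);ap=cv2.approxPolyDP(q,6,True)[:,0];print("tray corners",ap.tolist(),cv2.contourArea(q))
for u,v in ap: print(np.round(onz("top",u,v,34),1))
print(T[203,242],T[215,275],T[186,418])
```

```text
plane [508.17085729 107.12524434  42.66400931] [-0.00785338  0.99655027  0.08261892] slope 85.26088244581474 downhill yaw 90.45151400984656 rms 27.644023184453324
top ell 363.6 231.5 [13.2 13.7] onz15 [ 442.3 -147.6   15. ] depth pt [ 442.4 -143.    37.5]
top ell 424.2 229.2 [25.6 26.3] onz15 [ 447.8 -328.6   15. ] depth pt [ 449.1 -331.     3.7]
top ell 370.2 186.9 [14.8 15.8] onz15 [ 575.9 -170.    15. ] depth pt [ 572.4 -164.1   54.4]
top ell 418.2 185.3 [20.8 21.1] onz15 [ 580.4 -315.5   15. ] depth pt [ 580.9 -314.3   16.9]
top ell 370.7 158.4 [19.2 53. ] onz15 [ 663.3 -173.6   15. ] depth pt [ 658.4 -167.5   42.7]
side ell 327.0 298.4 [18.8 19.6] onz15 [ 582.4 -319.    15. ] depth pt [ 581.9 -315.9    9.1]
side ell 284.1 296.1 [22.3 23.3] onz15 [ 448.1 -328.7   15. ] depth pt [ 446.  -325.4    3.5]
side ell 330.1 251.9 [12.4 15.4] onz15 [ 572.7 -162.4   15. ] depth pt [ 573.6 -173.8   50.2]
side ell 292.0 242.7 [10.9 11.3] onz15 [ 441.8 -145.6   15. ] depth pt [ 440.5 -149.6   29.4]
tray corners [[222, 160], [205, 231], [296, 246], [307, 173]] 6804.0
[655.7 272.2  34. ]
[445. 317.  34.]
[400.2  52.2  34. ]
[615.5  19.6  34. ]
[190 196 198] [220 215 212] [198 205 205]
```

View pics/crop1.png

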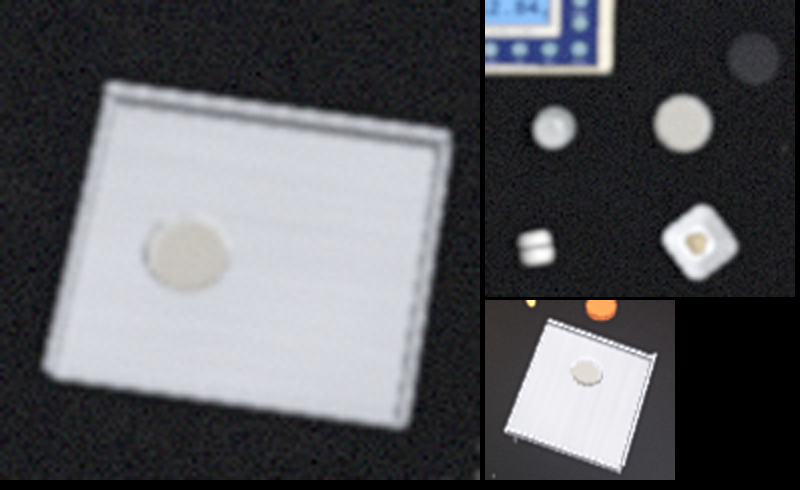

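```bash
cat >> h.py <<'E'
def deckR(yaw):
    s=np.radians(12);X=np.array([np.cos(s)*np.cos(yaw),np.cos(s)*np.sin(yaw),-np.sin(s)]);Y=np.array([-np.sin(yaw),np.cos(yaw),0]);return np.c_[X,Y,np.cross(X,Y)]
def ondeck(n,u,v,c,R,h):
    o,d=ray(n,u,v);o=R.T@(o-c);d=R.T@d;return (o+d*(h-o[2])/d[2])
E
python3 - <<'E'
from h import *
res={}
for n,roi in(("top",(195,150,320,260)),("side",(280,122,375,212))):
    T=cv2.imread(f"pics/{n}0.png");x0,y0,x1,y1=roi
    g=cv2.inRange(T,(95,95,95),(255,255,255));m=np.zeros_like(g);m[y0:y1,x0:x1]=g[y0:y1,x0:x1]
    q=max(cv2.findContours(m,0,cv2.CHAIN_APPROX_NONE)[0],key=cv2.contourArea)[:,0].astype(float)
    c=np.array([530.,165,34]);yaw=-.16
    for it in range(8):
        R=deckR(yaw)
        P0=np.array([ondeck(n,u,v,c,R,0) for u,v in q]);P12=np.array([ondeck(n,u,v,c,R,12) for u,v in q]);P24=np.array([ondeck(n,u,v,c,R,24) for u,v in q])
        nr=(abs(P0[:,1])<95)&(P0[:,0]<-60);fa=(abs(P24[:,1])<95)&(P24[:,0]>60)
        L=(abs(P12[:,0])<75)&(P12[:,1]>80);Rr=(abs(P12[:,0])<75)&(P12[:,1]<-80)
        fn=np.polyfit(P0[nr,1],P0[nr,0],1);ff=np.polyfit(P24[fa,1],P24[fa,0],1);fl=np.polyfit(P12[L,0],P12[L,1],1);fr=np.polyfit(P12[Rr,0],P12[Rr,1],1)
        rot=np.mean([-fn[0],-ff[0],fl[0],fr[0]]);dx=fn[1]+105;dy=(fl[1]+fr[1])/2
        yaw+=rot;c=c+R[:,1]*dy+np.array([np.cos(yaw),np.sin(yaw),0])*dx*np.cos(np.radians(12))
    R=deckR(yaw)
    print(n,c,np.degrees(yaw),"near,far",fn,ff,"L,R",fl,fr)
    hsv=cv2.cvtColor(T,cv2.COLOR_BGR2HSV)
    uu,vv=proj(n,c+R@np.array([0,60,15]))
    x,y=int(uu)-28,int(vv)-22
    d=T.astype(int);w=((d[...,2]-d[...,0])>2).astype(np.uint8)*255;w=cv2.medianBlur(w,3);mm=np.zeros_like(w);mm[y:y+44,x:x+56]=w[y:y+44,x:x+56]
    for k in cv2.findContours(mm,0,1)[0]:
        if cv2.contourArea(k)>60:
            (u,v),r,_=cv2.fitEllipse(k);print("  dish",u,v,r,ondeck(n,u,v,c,R,13))
E
```

```text
Traceback (most recent call last):
  File "h.py", line 18, in ondeck
    o,d=ray(n,u,v);o=R.T@(o-c);d=R.T@d;return (o+d*(h-o[2])/d[2])
        ~~~^^^^^^^
  File "h.py", line 4, in ray
    p=optics.camera_params(n);K=np.array(p["mtx"]);R=np.array(p["R"]);t=np.array(p["t"])
ValueError: time passes only in moves, steps and waits
```

```bash
sed -i 's/^def ray/from functools import lru_cache\ncp=lru_cache(None)(optics.camera_params)\ndef ray/; s/p=optics.camera_params(n)/p=cp(n)/' h.py
cat > deck.py <<'E'
from h import *
def measure(n,T):
    roi={"top":(195,150,320,260),"side":(280,122,375,212)}[n];x0,y0,x1,y1=roi
    g=cv2.inRange(T,(95,95,95),(255,255,255));m=np.zeros_like(g);m[y0:y1,x0:x1]=g[y0:y1,x0:x1]
    q=max(cv2.findContours(m,0,cv2.CHAIN_APPROX_NONE)[0],key=cv2.contourArea)[:,0].astype(float)
    c=np.array([530.,165,34]);yaw=-.16
    for it in range(8):
        R=deckR(yaw)
        P0,P12,P24=[np.array([ondeck(n,u,v,c,R,h) for u,v in q]) for h in(0,12,24)]
        nr=(abs(P0[:,1])<95)&(P0[:,0]<-60);fa=(abs(P24[:,1])<95)&(P24[:,0]>60)
        L=(abs(P12[:,0])<75)&(P12[:,1]>80);Rr=(abs(P12[:,0])<75)&(P12[:,1]<-80)
        fn=np.polyfit(P0[nr,1],P0[nr,0],1);ff=np.polyfit(P24[fa,1],P24[fa,0],1);fl=np.polyfit(P12[L,0],P12[L,1],1);fr=np.polyfit(P12[Rr,0],P12[Rr,1],1)
        rot=np.mean([-fn[0],-ff[0],fl[0],fr[0]]);dx=fn[1]+105;dy=(fl[1]+fr[1])/2
        yaw+=rot;c=c+R[:,1]*dy+np.array([np.cos(yaw),np.sin(yaw),0])*dx*np.cos(np.radians(12))
    print(n,c,np.degrees(yaw),"near,far",fn,ff,"L,R",fl,fr)
    return c,yaw
def dishes(n,T,c,R,ylim=(-115,115)):
    d=T.astype(int);w=((d[...,2]-d[...,0])>2).astype(np.uint8)*255;w=cv2.medianBlur(w,3)
    for k in cv2.findContours(w,0,1)[0]:
        if cv2.contourArea(k)>60:
            (u,v),r,_=cv2.fitEllipse(k);p=ondeck(n,u,v,c,R,13)
            if abs(p[0])<110 and abs(p[1])<115: print(n,"  dish",u,v,r,p)
E
python3 - <<'E'
from deck import *
for n in("top","side"):
    T=cv2.imread(f"pics/{n}0.png");c,y=measure(n,T);dishes(n,T,c,deckR(y))
E
```

```text
top [518.35301337 164.52034647  34.        ] -8.454049854129101 near,far [-1.16751498e-03 -1.05000000e+02] [9.19129835e-04 1.17637915e+02] L,R [1.43246103e-03 1.31017390e+02] [-1.68084618e-03 -1.31017390e+02]
top   dish 241.9127960205078 203.56178283691406 (15.573601722717285, 16.835474014282227) [-4.35856678 44.47522517 13.        ]
side [520.25501702 162.07317463  34.        ] -8.411093204948052 near,far [-1.40390507e-03 -1.05000000e+02] [1.58444288e-03 1.13075781e+02] L,R [1.44309341e-03 1.33353469e+02] [-1.26255560e-03 -1.33353468e+02]
side   dish 329.8208923339844 156.38096618652344 (11.115342140197754, 13.706047058105469) [-2.10386384 40.08287279 13.        ]
```

Both views agree within about 3 mm. The deck is at about (519.3, 163.3), yaw −8.4°. The tray dish is at deck (−3, 42), and the loose dish is at (581.4, −317) with a diameter of about 61 mm. Next I check IK, then touch down around the dish.

```bash
cat >> h.py <<'E'
C=np.array([519.3,163.3,34.]);YAW=np.radians(-8.43);RD=deckR(YAW)
RT=RD@np.diag([1.,-1,-1])          # tool square to the deck, jaws along deck y
RB=np.array([[np.cos(YAW),np.sin(YAW),0],[np.sin(YAW),-np.cos(YAW),0],[0,0,-1.]])  # tool down, same yaw
def dk(x,y,z): return C+RD@np.array([x,y,z],float)
def st(m=""):
    s=sensors.read_state();print(m,"t",round(s["t"],2),"p",np.round(s["eef_pos"],1),"deck",np.round(RD.T@(s["eef_pos"]-C),1),"F",np.round(s["force"],1),"w",round(s["grip_width"],1));return s
E
python3 - <<'E'
from h import *
for p,r in [((581.4,-317,30),RB),((581.4,-317,150),RB),(dk(50,-45,25),RT),(dk(50,-45,120),RT),(dk(40,42,30),RT),(dk(-60,42,30),RT)]: print(np.round(p),ctrl.solve_ik(p,r))
ctrl.gripper_to(76,30)
ctrl.move_ptp((581.4,-317,120),RB);st("above")
ctrl.move_l((581.4,-317,45),vel=120);st("low")
print(ctrl.move_l((581.4,-317,12),vel=20,threshold=3));st("touch")
E
```

```text
[ 581. -317.   30.] [-6.29719686e-01  6.32073541e-01  1.45586382e+00 -4.44089210e-16
  1.05365529e+00  1.08820790e+00]
[ 581. -317.  150.] [-6.29719686e-01  4.82237261e-01  1.40480957e+00 -4.44089210e-16
  1.25454583e+00  1.08820790e+00]
[566. 111.  48.] [0.02516323 0.56802295 1.53224145 0.03759559 1.24796751 1.72746521]
[586. 108. 141.] [0.01993491 0.48164756 1.44053634 0.03494587 1.42610221 1.72923625]
[570. 198.  55.] [0.16047374 0.59866132 1.46402829 0.06576936 1.27937381 1.85316135]
[474. 213.  76.] [0.21318043 0.41807405 1.69398363 0.0779419  1.22684637 1.89754889]
above t 1.89 p [ 581.2 -318.   120.5] deck [ 110.9 -467.1  112.1] F [0.5 0.  0.1] w 75.8
low t 2.67 p [ 581.9 -317.5   45.6] deck [ 127.1 -466.5   38.9] F [-0.5 -1.1  0.6] w 75.9
True
touch t 3.99 p [ 581.3 -317.    15.5] deck [ 132.7 -466.     9.3] F [-0.6  0.6  4.4] w 76.1
```

Run:
```python
from h import *
ctrl.move_l((581.4,-317,22.5),vel=40)
ctrl.gripper_to(50,30);st("grip")
ctrl.move_l((581.4,-317,120),vel=120);st("up")
im,D=optics.grab_frame("side");cv2.imwrite("pics/grip.png",cv2.resize(im[200:380,220:460,::-1],(720,540)))
```

```text
grip t 4.64 p [ 581.4 -317.    22.5] deck [ 131.4 -466.    16.2] F [ 0.4 -0.   0.8] w 58.5
up t 5.61 p [ 580.7 -316.5  118.9] deck [ 110.5 -465.6  110.3] F [ 0.2 -0.8 -1.2] w 58.8
```

View pics/grip.png

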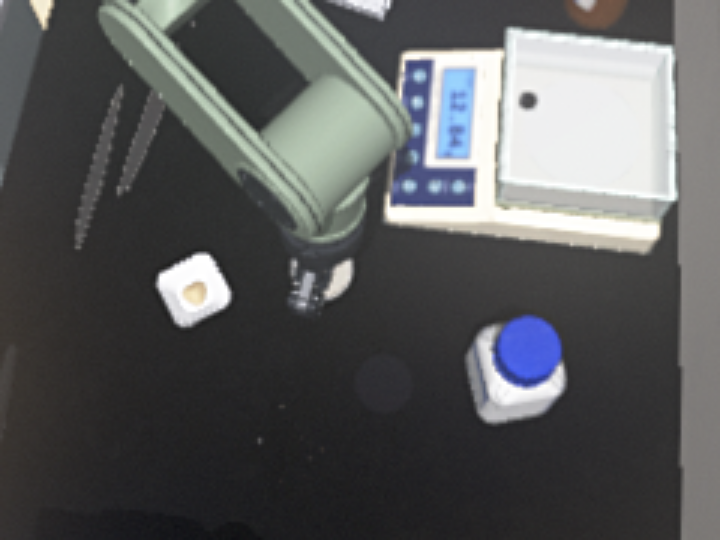

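Run:
```python
from h import *
ctrl.move_l((581.4,-317,180),vel=150)
ctrl.move_ptp(dk(45,-48,110),RT);st("hover")
ctrl.move_l(dk(45,-48,36),vel=100);ctrl.hold(.2);st("low")
print(ctrl.move_l(dk(45,-48,16),vel=15,threshold=3));st("touch")
im,D=optics.grab_frame("side");cv2.imwrite("pics/place.png",cv2.resize(im[110:230,270:430,::-1],(720,540),interpolation=2))
```

```text
hover t 7.78 p [579.  104.8 132.4] deck [ 45.7 -49.1 110.3] F [ 0.  -0.  -0.3] w 58.3
low t 8.87 p [564.1 108.3  60.7] deck [ 45.6 -47.9  37. ] F [ 0.4 -1.2 -0.7] w 59.1
True
touch t 9.72 p [560.6 108.6  47.4] deck [ 45.  -48.   23.3] F [1.1 0.1 3.8] w 58.6
```

View pics/place.png

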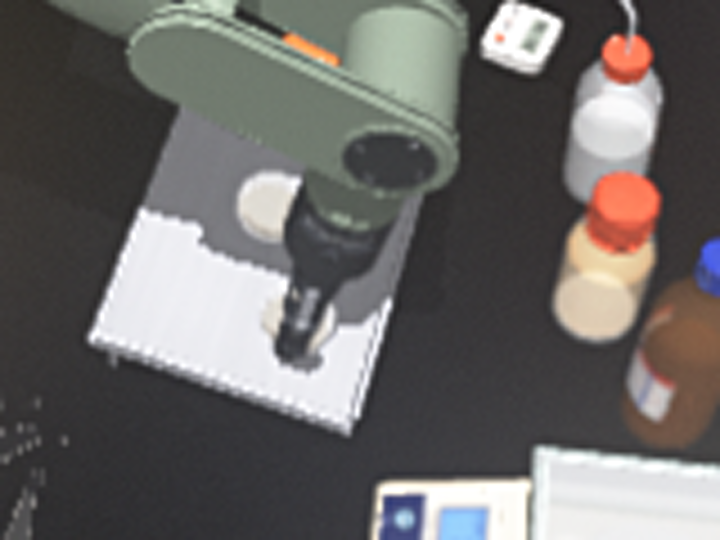

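Run:
```python
from h import *
ctrl.gripper_to(76);st("open")
ctrl.move_l(dk(45,-48,75),vel=120)
ctrl.gripper_to(40)
ctrl.move_l(dk(-12,-48,75),vel=150)
ctrl.move_l(dk(-12,-48,27.5),vel=80,threshold=6);ctrl.hold(.2);st("down")
print(ctrl.move_l(dk(43,-48,27.5),vel=30,threshold=4));st("pushed1")
ctrl.move_l(dk(25,-48,27.5),vel=80)
ctrl.move_l(dk(0,-48,80),vel=120)
ctrl.move_l(dk(-65,42,80),vel=150)
for n in("top","side"):
    im,D=optics.grab_frame(n);cv2.imwrite(f"pics/p1{n}.png",im[...,::-1])
st()
a=cv2.imread("pics/p1side.png")[110:230,270:430];cv2.imwrite("pics/p1c.png",cv2.resize(a,(640,480),interpolation=2))
from deck import dishes
for n in("top","side"): dishes(n,cv2.imread(f"pics/p1{n}.png"),C,RD)
```

```text
open t 10.09 p [559.1 108.6  46. ] deck [ 43.9 -48.2  21.5] F [-0.4  0.3  1.2] w 75.8
down t 12.6 p [506.8 116.7  63.9] deck [-11.6 -47.9  28.1] F [ 0.2 -0.4 -0.2] w 40.2
False
pushed1 t 14.58 p [559.4 108.9  52. ] deck [ 42.9 -48.   27.5] F [-0.7 -0.2  0.2] w 40.1
 t 16.58 p [479.4 211.  125.6] deck [-64.4  41.3  79.9] F [-0.4 -0.2 -0.2] w 39.9
top   dish 278.36602783203125 183.51214599609375 (15.284065246582031, 16.775882720947266) [ 72.04982887 -48.59659121  13.        ]
side   dish 343.1435852050781 183.9167938232422 (11.794766426086426, 14.476344108581543) [ 76.4532008  -54.71863814  13.        ]
side   dish 329.8833923339844 156.3892059326172 (11.062215805053711, 14.105623245239258) [-0.78326492 39.23142712 13.        ]
```

View pics/p1c.png

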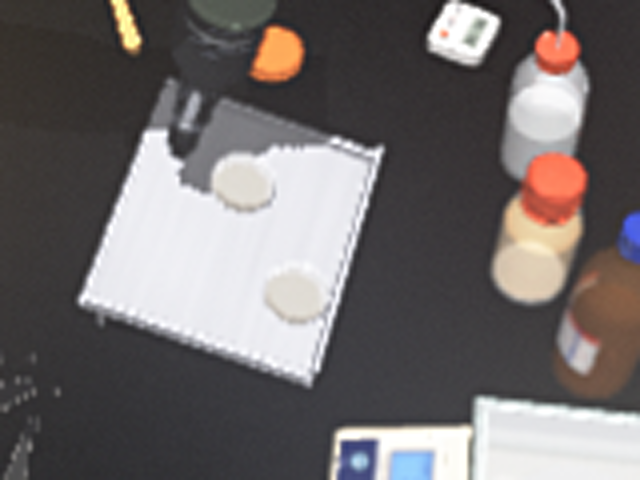

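Dish 1 is at deck x≈73 (crop (297,293), near the stop line). Now I push the second one.

Run:
```python
from h import *
ctrl.move_l(dk(-62,42,27.5),vel=80,threshold=6);ctrl.hold(.2);st("down")
print(ctrl.move_l(dk(43,42,27.5),vel=35,threshold=4));st("pushed2")
ctrl.move_l(dk(20,42,27.5),vel=80)
ctrl.move_l(dk(-10,42,80),vel=120)
ctrl.move_l(dk(-60,0,200),vel=200)
ctrl.move_ptp((300,-350,300),RB)
from deck import dishes
for n in("top","side"):
    im,D=optics.grab_frame(n);cv2.imwrite(f"pics/p2{n}.png",im[...,::-1]);dishes(n,im[...,::-1],C,RD)
st()
a=cv2.imread("pics/p2top.png")[140:260,195:435];cv2.imwrite("pics/p2c.png",cv2.resize(a,(800,400),interpolation=2))
```

```text
down t 17.59 p [471.8 213.1  74.5] deck [-61.5  42.3  28.3] F [ 0.7 -0.1  0.2] w 39.8
False
pushed2 t 20.74 p [572.7 197.9  52. ] deck [42.9 42.  27.5] F [ 0.4  0.1 -0.3] w 39.9
top   dish 278.34466552734375 183.6714630126953 (15.290483474731445, 16.506898880004883) [ 71.54101229 -48.61731135  13.        ]
top   dish 248.62477111816406 179.42544555664062 (15.168769836425781, 17.229969024658203) [71.60276293 40.39454204 13.        ]
side   dish 343.1158447265625 183.94525146484375 (11.690947532653809, 14.511008262634277) [ 76.38763203 -54.87155372  13.        ]
side   dish 349.0337219238281 164.44908142089844 (11.054778099060059, 13.998287200927734) [76.14499637 34.06662131 13.        ]
 t 24.77 p [ 300.6 -349.5  299.9] deck [-193.3 -539.3  230.7] F [ 0.8  0.7 -0.5] w 40.0
```

View pics/p2c.png

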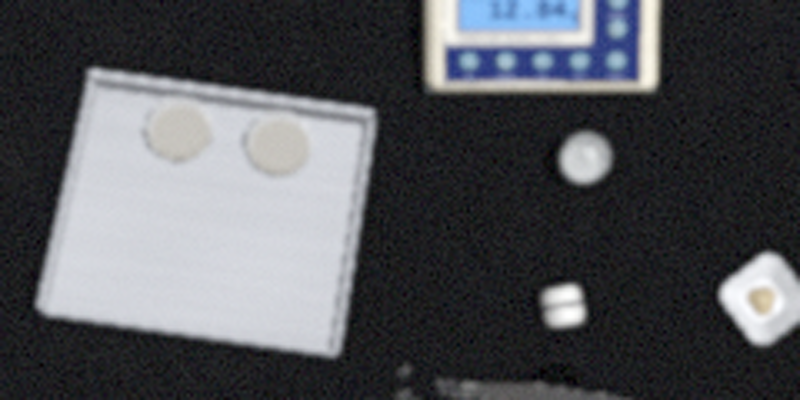

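The right-way-up dishes sit at about x 71–76, and the crop shows a gap of about 5 mm at most to the stop. Neither push reached the stop force. There is time left, so I'll nudge each until contact is felt.

Run:
```python
from h import *
ctrl.move_ptp(dk(5,-48,90),RT)
for y in(-48,41):
    ctrl.move_l(dk(25,y,60 if y<0 else 70),vel=200)
    ctrl.move_l(dk(25,y,27.5),vel=80);ctrl.hold(.1)
    print(ctrl.move_l(dk(51,y,27.5),vel=25,threshold=3.5));st("push")
    ctrl.move_l(dk(25,y,27.5),vel=120);ctrl.move_l(dk(10,y,70),vel=150)
ctrl.move_l(dk(-60,0,200),vel=250)
ctrl.move_ptp((300,-350,300),RB)
from deck import dishes
for n in("top","side"):
    im,D=optics.grab_frame(n);cv2.imwrite(f"pics/p3{n}.png",im[...,::-1]);dishes(n,im[...,::-1],C,RD)
st()
a=cv2.imread("pics/p3top.png")[140:260,195:435];b=cv2.imread("pics/p3side.png")[120:220,275:435]
o=np.zeros((600,700,3),np.uint8);o[:350]=cv2.resize(a,(700,350),interpolation=2);o[350:,:400]=cv2.resize(b,(400,250),interpolation=2);cv2.imwrite("pics/p3c.png",o)
```

```text
True
push t 28.56 p [562.2 108.3  50.6] deck [ 45.9 -48.1  26.7] F [-0.1  1.2  0.6] w 40.3
True
push t 31.54 p [575.3 196.6  50.5] deck [45.9 41.2 26.7] F [0.1 0.8 1.2] w 40.4
top   dish 278.6042785644531 182.707275390625 (15.351414680480957, 16.851720809936523) [ 74.68061987 -48.87243361  13.        ]
top   dish 249.11407470703125 178.53500366210938 (15.370885848999023, 16.49289894104004) [74.61538848 39.49825667 13.        ]
side   dish 343.6405029296875 184.07192993164062 (11.801913261413574, 14.00401782989502) [ 78.33288122 -54.63344981  13.        ]
side   dish 349.61077880859375 164.663818359375 (11.059462547302246, 13.806264877319336) [78.43399822 34.03188723 13.        ]
 t 35.19 p [ 300.6 -349.5  299.8] deck [-193.3 -539.3  230.7] F [ 1.4  0.1 -1.1] w 39.8
```

View pics/p3c.png

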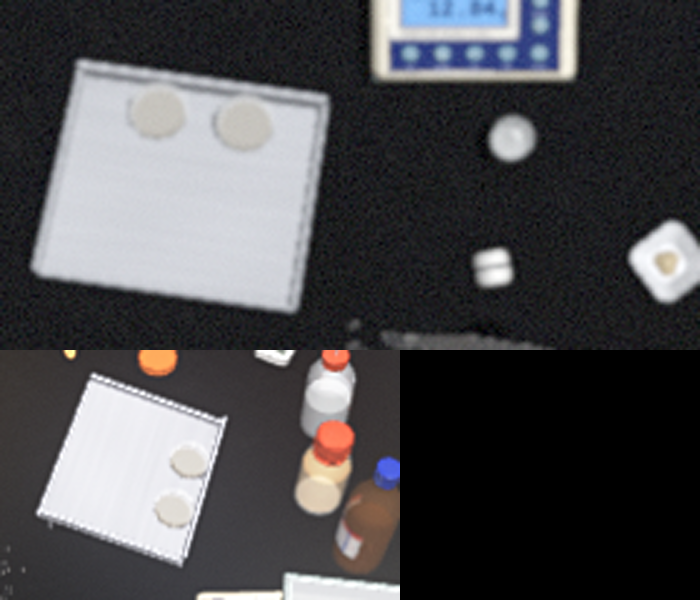

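Both dishes now touch the stop. Both stopped on felt contact at the same TCP position, and the bottle is still standing. I'll hand in.

```bash
python3 -c "
from h import *
ctrl.finish_job()"
```

```text
the job is handed in; nothing more can be done
```

The job is handed in. I gripped the loose dish across its diameter and set it on the tray's right half, stopping on touch. I then pushed both dishes down the slope with the half-closed fingers, until I felt each one meet the back stop.

**Position:** the last top view puts both dishes at deck x ≈ 74.6–74.7 mm, with y ≈ −49 and +39.5 mm. They lie flat and side by side. The side view reads x ≈ 78.4 mm and y ≈ −55 and +34 mm, so the two cameras disagree by about 4 mm in x and 5–6 mm in y. Both readings are inside the limits.

**Contact:** the first pushes stopped about 3 mm short without reaching the force threshold. I pushed each dish again, and both stopped on contact at the same place (TCP deck x = 45.9 mm).

**The rest:** the weighing bottle still stands upright and the arm is clear of everything. The robot clock read 35.2 s at the last check, under the 48 s limit.

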